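# Load a fuse link into the test well of a chute-fed fuse tester

### The arm

A 6-joint arm with a two-finger parallel gripper is mounted at the origin on the work surface. World frame = base frame: x ahead of the robot, y to its left, z up, the work surface at z = 0. Lengths are in m, angles in rad, forces in N, time in s.
With the tool pointing down it reaches from about 0.35 to 0.775 m from the base axis. Payload 5.5 kg.
Tool frame: the origin (TCP) lies on the centre line of the jaws, within the pads' length; the fingertips stand 11 mm ahead of it and the grasp point (between the pads) lies 8 mm behind it (env.nose_length is the distance from the TCP to the fingertips, in m); x points along the fingers, z is the direction in which the jaws open and shut, and the axes are right-handed (so a half turn about x gives the same grasp; the last joint's range is limited). The gripper opens to 85 mm and grips with 20 to 120 N. Pads are 22 mm wide; open, the fingers measure 114 mm over their backs; the gripper's body (76 mm by 85 mm) begins 54 mm behind the grasp point. The pads swing forward as they close: fully open they stand 13 mm farther back than shut.
Start: joints at [-1.417, 0.313, 0.046, 1.304, 0, 1.431], TCP at [0.167, -0.55, 0.242] pointing down, gripper open.
Joint ranges: [-2.76, 2.76], [-0.86, 1.69], [-1.03, 1.26], [-2.2, 2.34], [-1.47, 1.5], [-3.14, 3.14]. Speed limits (rad/s): [2.57, 2.57, 3.14, 3.14, 3.14, 3.14].

### API

Orientations are given as a unit quaternion [w, x, y, z].
In Python, from workcell import env gives the robot as it stands. The module is installed in compiled form; this text tells all that it offers.
- The arm moves only by the tool step_arm, never from a script. Its argument "moves" is a list that holds one entry, the list of rows, each a list of 7 numbers: the turn, a rotation vector about the tool's x, y, z in rad, then the shift along the tool's x, y, z in m, then the opening, from 0 (shut) to 1 (fully open). In form: [[[rx, ry, rz, tx, ty, tz, grip], ...]]. A call has 1 to 12 rows; each row is the pose to reach, as a shift and turn from the pose measured when the call began, along the tool's axes at that moment; what a row does not reach only later rows make up. A row lasts 1/10 s, in which the tool goes at most 50 mm and 8.59 degrees, less where a joint would pass 70% of its speed; a pose out of reach is approached as far as the arm can. A call with a gripper value outside its range is refused whole. The fingers move at their own pace and stop on an object; "force" is the grip in N (left out, the last holds). Time passes only in rows, so rows that repeat a pose let the fingers close. It gives the time, the measured TCP pose, the force and the opening at its end, in the units of the state.
- env.get_state(): the state, without advancing time (a new reading comes with each control period).
- env.read_camera(name): name is "side" or "top"; returns (picture, depth): 480x640x3 uint8, red, green, blue; 480x640 float32, m along the optical axis (not along the pixel's ray), 0 where there is no reading.
- env.get_calibration(name): a dict with "mtx" (3x3 intrinsics, pixels), "camera_from_world" (4x4, takes a point from world to camera coordinates). Camera axes: x right, y down, z forward; pixel columns grow to the right and rows downward; lengths in m; the calibration is good to about 2 mm. A picture is of the moment at which its call begins. get_calibration takes no time and is no camera call.
- env.hand_in(): hands the job in, once; it reports no verdict.
Trained networks look in the newest picture that a camera, given by its name, has taken for a name from the list of things; names that differ only in an ending like _2 or _b are one class to them, and where a whole thing is asked for, a point or a joint stands for the part that bears it (a point fixed in the world has none). Each returns a list of dicts, best first, with "confidence" (0 to 1); they miss things now and then, are a little off and sometimes report something else, mostly with a low value. They report only what shows in the picture. A call takes as long as a camera call. They do not tell look-alikes from the thing itself.
- env.boxes_of(camera, thing): "uv" ([column, row] in pixels, amid what is visible of it).
- env.silhouettes(camera, thing): "mask" (480x640 bool, what is visible of it) and "uv" ([column, row] in pixels, amid what is visible of it).
The state is a dict: "clock": time; "joint_pos": joint angles; "qvel": joint speeds; "tau": joint torques, N m; "tcp_pos": TCP position; "orientation": TCP orientation; "wrist_force": force on the tool from outside, world axes, zero at the start; "ft_torque": the same for the moment, N m; "finger_gap": finger opening in m.
Only numpy, scipy, OpenCV 4.12 (cv2) and the standard library are available. Lean on these libraries where they do the work, as an engineer would, in place of code of your own. Each camera call takes 0.05 s, during which the arm holds its last target.

### The job

Take the large fuse link from the aluminium panel, lay it lengthwise in the V chute of the fuse tester and let go so that it slides down until the spring catch in the mouth of the well holds it back. Then push on its upper end until it has gone past the catch and bears on the bottom contact, fully home at whatever depth that contact has been set; push gently, do not ram it onto the contact. Leave the small fuse, the switch and the screwdriver where they are.

Things in the scene. Friction and masses are not known exactly. Their poses are not given: they have to be found in the camera images.
- fuse_large: The larger of the two fuse links: a cylinder 22 mm in diameter and 58 mm long, white ceramic middle with an 18 mm plain metal cap at each end, both ends alike, edges rounded 2 mm, about 60 g. It starts lying on the panel. Origin at its centre, x along its length. It rolls if knocked sideways.
- fuse_small: The smaller fuse link, same look, 14 mm in diameter, 51 mm long: a bystander that lies on the panel too. Origin at its centre, x along its length.
- panel: Flat aluminium panel 260 x 260 mm, 3 mm thick, with a white rim 6 mm high and 6 mm wide, fixed on the bench; its origin is the centre of its underside. The fuses and the switch lie on it.
- tester: Fuse tester fixed on the bench: grey case 225 mm long (its x) and 150 mm wide (its y), 165 mm high at the back, with a panel that slopes 40 degrees down to 20 mm at the front. Origin under the case; the slope descends towards its -x. On the slope a polished steel V chute leads down into a black tube, the test well.
- well: Blind round bore (black tube) on the slope. Origin on its axis near the bottom; z points up along bore and chute (40 degrees above level), x square into the slope, y level. Bore 25 mm wide from the bottom to z = 40, flared to 36 mm inside and 45 outside at its mouth, z = 47. Sloping panel at x = 18 mm. Fully home, the fuse's upper end stands 3 to 19 mm out of the mouth, as the bottom contact is set.
- mouth (a point): Centre of the mouth of the well, on the bore's axis, z = 47 mm of the well; axes as the well's.
- chute (a point): On the line that the axis of the large fuse follows when it lies in the chute, 100 mm up the well's z; axes as the well's. The chute runs from the mouth to 52 mm above this point (along z): an open V, two wings at 30 degrees to the slope, its bottom 12.7 mm deeper (+x) than this point, its rims 5 mm deeper and 13 mm to either side. Polished: the fuse slides down by its own weight.
- catch (a point): Tip of the round nose of the spring catch, which reaches 2.2 mm into the fuse's way from the upper side of the bore, at z = 42 mm of the well; axes as the well's. Its brass boss, 12 mm wide, stands 41 mm above the bore's axis. The fuse stops on it, its centre at about z = 73 mm, upper end at 102. A push of about 6 to 11 N down the chute passes it; then under 5 N until the bottom is met.
- contact: Holder of the bottom contact, at the well's origin, with the well's axes. The contact is a rigid threaded stud, set by the last user with its flat face anywhere from z = -8 to +8 mm. Deep in the bore, it cannot be seen and its setting is not told: it is felt when the fuse meets it. The fuse's centre is then 29 mm above the face. It must not be hit with more than 45 N.
- switch: Bystander on the panel: black rocker switch, 34 x 26 x 28 mm, origin under its centre.
- screwdriver: Bystander: screwdriver lying on the bench, handle to its -x.
Mind the look-alikes: they are no part of the job. Leave any purple look-alike of the fuse_large alone.

How it is judged:
On the way:
1. the large fuse lies along the chute, let go, with its lower end in the mouth of the well, held back by the spring catch (z of fuse_large in the frame of well between 0.055 and 0.09 m and y of fuse_large in the frame of well between -0.007 and 0.007 m and x of fuse_large in the frame of well between -0.008 and 0.008 m and angle between the x axis of fuse_large and the z axis of well, either way round below 0.15 rad and contact force between fuse_large and the fingers below 0.05 N), for 0.2 s.
At the end, for the whole second after the job is handed in: the large fuse is in the well, along the bore within 0.1 rad and 4 mm of its middle sideways, its lower end bearing on the bottom contact (over 0.2 N; its centre 18 to 40 mm up the well), let go and at rest (z of fuse_large in the frame of well between 0.018 and 0.04 m and contact force between fuse_large and contact above 0.2 N and y of fuse_large in the frame of well between -0.004 and 0.004 m and angle between the x axis of fuse_large and the z axis of well, either way round below 0.1 rad and contact force between fuse_large and the fingers below 0.05 N and linear speed of fuse_large below 0.01 m/s); the robot touches nothing.
It fails at once if the fuse is rammed onto the bottom contact with more than 45 N (contact force between fuse_large and contact above 45 N).
It fails at once if the small fuse is moved by more than 30 mm (distance of fuse_small from where it was at the start of the episode above 0.03 m).
It fails at once if the switch is moved by more than 30 mm (distance of switch from where it was at the start of the episode above 0.03 m).
It fails at once if the screwdriver is moved by more than 30 mm (distance of screwdriver from where it was at the start of the episode above 0.03 m).
It also fails if it takes over 51 s, if anything falls off the work surface, if the arm or the gripper's body presses on something with over 40 N, if the wrist force passes 120 N, or if a joint passes its speed limit or range.

## Working session

There is one attempt and no reset: what is moved stays moved. The work goes in short steps, Python scripts to look and compute and a tool call to move; the robot and the scene stay as the last step left them, time stands still between calls to the robot, and variables do not carry over. Pictures are saved under pics/ and viewed, and the job is handed in when it is done.

Besides the shell and the picture viewer there is one more tool, called after ">>>" as name(argument=value, ...), one argument or row to a line, values as JSON. step_arm: Moves the arm, as the interface text tells. Its arguments: {"type":"object","properties":{"moves":{"type":"array","items":{"type":"array","items":{"type":"array","items":{"type":"number"}}}},"force":{"type":"number"}},"required":["moves"]}

```bash
mkdir -p pics; cat > h.py <<'E'
import numpy as np, cv2
from workcell import env
from scipy.spatial.transform import Rotation as R
def cal(n):
    c=env.get_calibration(n); return np.array(c["mtx"]),np.array(c["camera_from_world"])
def snap(n,name=None):
    p,d=env.read_camera(n)
    if name: cv2.imwrite(f"pics/{name}.png",p[:,:,::-1])
    np.savez(f"{n}.npz",p=p,d=d)
    return p,d
def unproj(n,uv,z):
    K,T=cal(n); uv=np.atleast_2d(uv); z=np.atleast_1d(z)
    r=np.c_[uv,np.ones(len(uv))]@np.linalg.inv(K).T*z[:,None]
    Ti=np.linalg.inv(T); return r@Ti[:3,:3].T+Ti[:3,3]
def proj(n,P):
    K,T=cal(n); P=np.atleast_2d(P); c=P@T[:3,:3].T+T[:3,3]; q=c@K.T; return q[:,:2]/q[:,2:],c[:,2]
def tool():
    s=env.get_state(); q=np.array(s["orientation"]); return np.array(s["tcp_pos"]),R.from_quat(q[[1,2,3,0]])
E
python3 - <<'E'
from h import *
for n in("side","top"):
    p,d=snap(n,n+"0")
    K,T=cal(n); print(n,K.tolist(),np.linalg.inv(T).round(3).tolist())
    for t in("fuse_large","fuse_small","well","catch","tester"):
        print(t,[(np.round(b["uv"]).tolist(),round(b["confidence"],2)) for b in env.boxes_of(n,t)])
s=env.get_state();print(s)
E
```

```text
side [[449.31107300874163, 0.0, 315.1287360460588], [0.0, 449.31107300874163, 237.51992688379752], [0.0, 0.0, 1.0]] [[-0.927, -0.267, 0.263, 0.446], [-0.375, 0.633, -0.677, 0.488], [0.014, -0.726, -0.687, 0.587], [0.0, 0.0, 0.0, 1.0]]
fuse_large [([329.0, 334.0], 0.75), ([288.0, 242.0], 0.74)]
fuse_small [([348.0, 434.0], 0.97)]
well [([394.0, 184.0], 0.97), ([328.0, 335.0], 0.22)]
catch [([396.0, 183.0], 0.77)]
tester [([406.0, 188.0], 0.87), ([340.0, 393.0], 0.6)]
top [[575.9544638369337, 0.0, 319.1855466100297], [0.0, 575.9544638369337, 234.15718985667593], [0.0, 0.0, 1.0]] [[-0.01, -0.995, 0.094, 0.536], [-1.0, 0.008, -0.022, 0.033], [0.021, -0.094, -0.995, 1.078], [0.0, 0.0, 0.0, 1.0]]
fuse_large [([265.0, 274.0], 0.93), ([352.0, 190.0], 0.91)]
fuse_small [([268.0, 273.0], 0.69), ([196.0, 315.0], 0.46)]
well [([200.0, 250.0], 0.72), ([439.0, 280.0], 0.59)]
catch [([438.0, 284.0], 0.69)]
tester [([459.0, 286.0], 0.69)]
{'clock': 0.6, 'joint_pos': array([-1.41662141e+00,  3.13185466e-01,  4.61396270e-02,  1.30362096e+00,
       -1.34462144e-05,  1.43116340e+00]), 'qvel': array([ 0.0004439 ,  0.00011766,  0.00012953, -0.00042318, -0.00105943,
        0.00097606]), 'tau': array([-1.32663907e-03, -4.80151856e+01,  2.98663813e+01,  2.74250879e-04,
       -1.73662638e-04,  2.80107500e-06]), 'tcp_pos': array([ 0.16649593, -0.55041854,  0.24234769]), 'orientation': array([ 0.56783184,  0.42139092,  0.56777328, -0.42146198]), 'wrist_force': array([ 0.11813106,  0.72710369, -0.17702211]), 'ft_torque': array([ 0.01715158,  0.02891428, -0.02186431]), 'finger_gap': 0.0855057355621864}
```

View pics/side0.png

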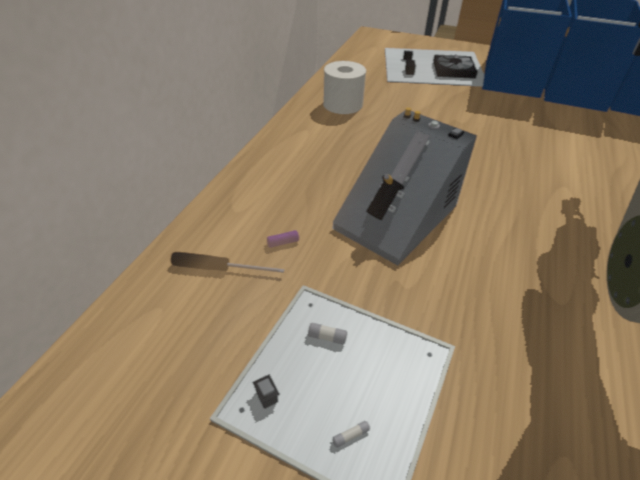

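View pics/top0.png

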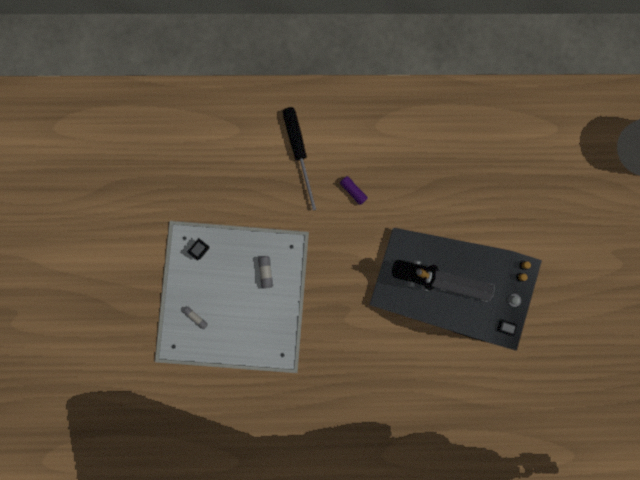

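Candidates for the large fuse in the top view are the white and metal fuse at (265,272), the purple look-alike at (352,190) and the small fuse at (195,317). In the side view they sit at (328,334), (283,238) and (350,434). By the description I choose the white and metal one at (265,272) and check it in a crop.

```bash
python3 - <<'E'
from h import *
a=np.load("top.npz");b=np.load("side.npz")
c1=cv2.resize(a["p"][245:300,235:295],None,fx=6.5,fy=6.5,interpolation=cv2.INTER_CUBIC)
c2=cv2.resize(a["p"][220:355,365:545],None,fx=4.3,fy=4.3,interpolation=cv2.INTER_CUBIC)
c3=cv2.resize(b["p"][100:270,325:485],None,fx=3.5,fy=3.5,interpolation=cv2.INTER_CUBIC)
for i,c in enumerate((c1,c2,c3)):
    cv2.imwrite(f"pics/c{i}.png",np.clip(c[:,:,::-1].astype(float)*1.8,0,255).astype(np.uint8)); print(c.shape)
for n in("top","side"):
  for t in ("fuse_large","tester","well","catch"):
    for s in env.silhouettes(n,t)[:2]:
        m=s["mask"]; np.save(f"m_{n}_{t}.npy",m) if s is not None else 0
        ys,xs=np.nonzero(m); d=np.load(n+".npz")["d"][ys,xs]; ok=d>0
        P=unproj(n,np.c_[xs,ys][ok],d[ok])
        print(n,t,round(s["confidence"],2),np.round(s["uv"]),m.sum(),P.mean(0).round(4),P.min(0).round(3),P.max(0).round(3))
        if t=="fuse_large":
            q=P[:,:2]-P[:,:2].mean(0); w,V=np.linalg.eigh(q.T@q); v=V[:,1]; u=q@v; w2=q@V[:,0]
            print("  dir",v.round(3),np.degrees(np.arctan2(v[1],v[0])).round(1),"len",np.ptp(u).round(4),np.ptp(w2).round(4), "mid",(P[:,:2].mean(0)+v*(u.max()+u.min())/2).round(4))
E
```

```text
(358, 390, 3)
(580, 774, 3)
(595, 560, 3)
top fuse_large 0.71 [355. 192.] 302 [ 0.7177 -0.0548  0.02  ] [ 0.694 -0.08   0.008] [ 0.743 -0.031  0.027]
  dir [-0.733 -0.68 ] -137.2 len 0.0578 0.0203 mid [ 0.7174 -0.0551]
top fuse_large 0.61 [268. 271.] 366 [0.5663 0.1088 0.0223] [0.538 0.096 0.003] [0.597 0.122 0.03 ]
  dir [-0.996 -0.092] -174.7 len 0.0581 0.0238 mid [0.5671 0.1089]
top tester 0.81 [460. 286.] 13641 [ 0.539  -0.2161  0.1161] [ 0.431 -0.399 -0.003] [ 0.645 -0.084  0.185]
top well 0.72 [436. 280.] 2069 [ 0.5485 -0.1895  0.1156] [ 0.513 -0.263  0.031] [ 0.586 -0.116  0.172]
top catch 0.69 [438. 284.] 1876 [ 0.5484 -0.1887  0.1164] [ 0.514 -0.263  0.043] [ 0.586 -0.116  0.172]
side fuse_large 0.94 [332. 335.] 575 [0.5668 0.1149 0.0201] [0.539 0.087 0.001] [0.604 0.126 0.027]
  dir [-0.99  -0.143] -171.8 len 0.0625 0.0341 mid [0.5698 0.1154]
side tester 0.75 [406. 186.] 12968 [ 0.5331 -0.1925  0.0937] [ 0.434 -0.49  -0.002] [ 0.649 -0.079  0.183]
side well 0.97 [398. 180.] 1740 [ 0.5499 -0.1824  0.1141] [ 0.514 -0.27   0.05 ] [ 0.592 -0.113  0.169]
side catch 0.83 [395. 184.] 1518 [ 0.5502 -0.1796  0.1132] [ 0.518 -0.262  0.056] [ 0.585 -0.113  0.166]
```

View pics/c0.png

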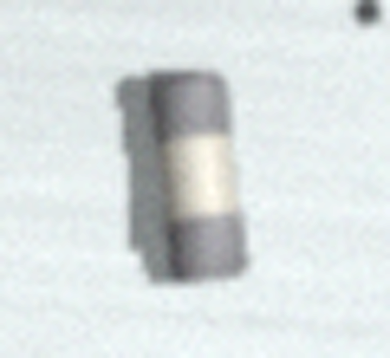

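View pics/c1.png

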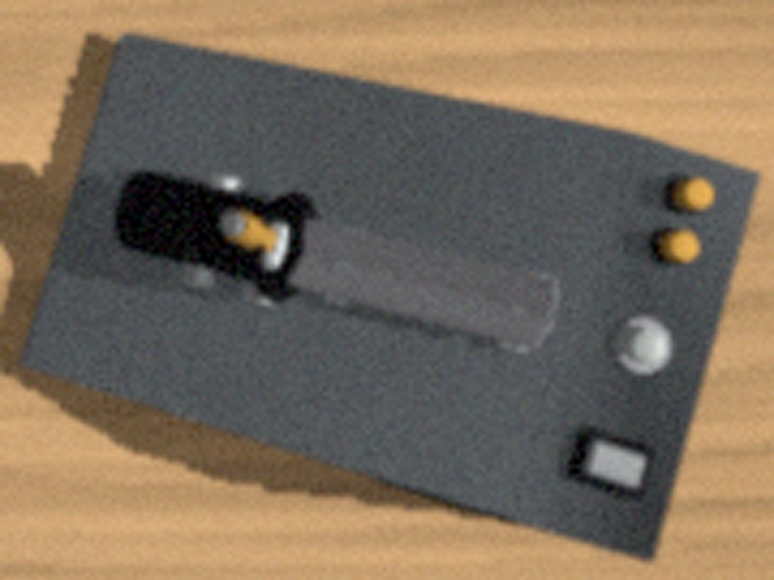

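View pics/c2.png

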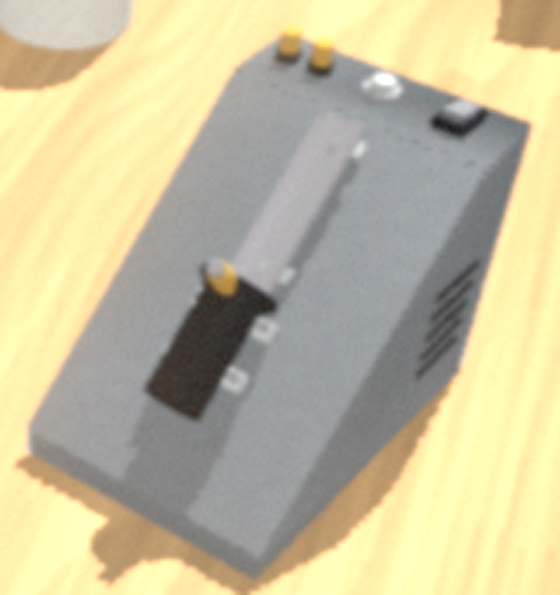

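The crop confirms the choice: a white ceramic middle with two grey caps, and the shadow on its left. Next I'll locate the well from the slope plane.

```bash
cat > w.py <<'E'
from h import *
def cloud(n):
    z=np.load(n+".npz"); d=z["d"]; ys,xs=np.nonzero(d>0); P=unproj(n,np.c_[xs,ys],d[ys,xs]); return P,z["p"][ys,xs]
if __name__=="__main__":
  from scipy.optimize import least_squares
  for n in("top","side"):
    P,C=cloud(n)
    F=P[(abs(P[:,0]-.567)<.05)&(abs(P[:,1]-.108)<.04)&(P[:,2]>.011)&(P[:,2]<.05)]
    q=F[:,:2]-F[:,:2].mean(0); v=np.linalg.eigh(q.T@q)[1][:,1]; 
    # cylinder axis fit: r=11, z=14
    def res(p): 
        d=np.array([np.cos(p[2]),np.sin(p[2])]); w=(F[:,0]-p[0])*-d[1]+(F[:,1]-p[1])*d[0]
        return np.hypot(w,F[:,2]-p[3])-.011
    a0=np.arctan2(v[1],v[0]); r=least_squares(res,[.567,.109,a0,.014],loss="soft_l1",f_scale=.001)
    d=np.array([np.cos(r.x[2]),np.sin(r.x[2])]); u=(F[:,:2]-r.x[:2])@d
    print(n,len(F),"axis",r.x.round(4),np.degrees(r.x[2])%180,"u",np.percentile(u,[0,2,98,100]).round(4),"centre",(r.x[:2]+d*(np.percentile(u,1)+np.percentile(u,99))/2).round(4))
    # panel height
    Q=P[(abs(P[:,0]-.52)<.03)&(abs(P[:,1]-.15)<.03)]; print(" panel z",np.median(Q[:,2]).round(4))
    # slope
    S=P[(abs(P[:,0]-.54)<.12)&(P[:,1]<-.08)&(P[:,1]>-.33)&(P[:,2]>.03)&(P[:,2]<.15)]
    best=None;rng=np.random.default_rng(0)
    for _ in range(1500):
        t=S[rng.choice(len(S),3,False)]; nn=np.cross(t[1]-t[0],t[2]-t[0]); L=np.linalg.norm(nn)
        if L<1e-5: continue
        nn/=L; nn*=np.sign(nn[2]); 
        if abs(np.degrees(np.arccos(nn[2]))-40)>6: continue
        k=abs((S-t[0])@nn)<.0025
        if best is None or k.sum()>best.sum(): best=k
    I=S[best]; c=I.mean(0); nn=np.linalg.svd(I-c)[2][2]; nn*=np.sign(nn[2])
    print(" slope n",nn.round(4),"tilt",np.degrees(np.arccos(nn[2])).round(2),"downhill yaw",np.degrees(np.arctan2(nn[1],nn[0])).round(2),"c",c.round(4),best.sum(),"rms",((I-c)@nn).std().round(5))
E
python3 w.py
```

```text
top 367 axis [ 0.6226  0.1149 -3.0369  0.0138] 5.996783232827767 u [0.0267 0.0282 0.0838 0.0848] centre [0.5672 0.1091]
 panel z 0.0034
 slope n [0.2009 0.6096 0.7668] tilt 39.93 downhill yaw 71.76 c [ 0.5481 -0.1895  0.0941] 5964 rms 0.00123
side 539 axis [ 1.0085  0.1632 -3.0226  0.0135] 6.818008590713077 u [0.414  0.4155 0.4711 0.4718] centre [0.5684 0.1106]
 panel z 0.003
 slope n [0.2009 0.6098 0.7666] tilt 39.95 downhill yaw 71.77 c [ 0.5472 -0.1804  0.0889] 5921 rms 0.00112
```

```bash
cat > fr.py <<'E'
from w import *
psi=np.radians(71.77); t=np.radians(40)
Z=np.array([-np.cos(t)*np.cos(psi),-np.cos(t)*np.sin(psi),np.sin(t)])
N=np.array([np.sin(t)*np.cos(psi),np.sin(t)*np.sin(psi),np.cos(t)]); X=-N; Y=np.cross(Z,X)
C0=np.array([.5476,-.185,.0916])
W=np.c_[X,Y,Z]
E
python3 - <<'E'
from fr import *
for n in("top","side"):
    P,C=cloud(n); q=(P-C0)@W; h=-q[:,0]; y=q[:,1]; z=q[:,2]
    m=(abs(y)<.075)&(abs(z)<.14)&(h>-.01)&(h<.08)
    print(n,"plane off",np.median(h[m&(abs(h)<.004)&(abs(y)>.03)]).round(4))
    g=m&(h>.004)&(abs(y)<.03)
    for a in np.arange(-.09,.12,.01):
        k=g&(z>=a)&(z<a+.01)
        if k.sum()>5: print(round(a,3),k.sum(),"y",np.percentile(y[k],[2,98]).round(4),"h max",np.percentile(h[k],[50,98]).round(4), "ymid hi", np.median(y[k&(h>np.percentile(h[k],80))]).round(4))
# rectified views at h=13mm(chute rims)
    K,T=cal(n); p=np.load(n+".npz")["p"]
    s=.0004; zz,yy=np.meshgrid(np.arange(-.1,.14,s),np.arange(-.06,.06,s)); 
    pts=C0+np.stack([np.full(zz.size,-.013),yy.ravel(),zz.ravel()],1)@W.T
    uv,_=proj(n,pts); mp=uv.reshape(*zz.shape,2).astype(np.float32)
    im=cv2.remap(p,mp,None,cv2.INTER_CUBIC); im=np.clip(im.astype(float)*1.8,0,255).astype(np.uint8)
    for v in range(0,601,50): im[::(2),min(v,599)]=(255,0,0) if v==250 else (0,90,0)
    for v in range(0,300,25): im[v,::2]=(255,0,0) if v==150 else (0,90,0)
    cv2.imwrite(f"pics/rect_{n}.png",im[:,:,::-1])
E
```

```text
top plane off -0.0007
-0.07 65 y [-0.0133  0.0177] h max [0.0307 0.0355] ymid hi 0.0026
-0.06 93 y [-0.0131  0.0174] h max [0.0318 0.036 ] ymid hi 0.0032
-0.05 99 y [-0.0183  0.0228] h max [0.0305 0.0351] ymid hi 0.0026
-0.04 129 y [-0.0193  0.0247] h max [0.0289 0.0346] ymid hi 0.0045
-0.03 99 y [-0.0131  0.0181] h max [0.0312 0.0352] ymid hi 0.0017
-0.02 75 y [-0.0173  0.021 ] h max [0.0295 0.035 ] ymid hi -0.0017
-0.01 150 y [-0.0194  0.0212] h max [0.0131 0.0575] ymid hi -0.0004
-0.0 238 y [-0.0177  0.023 ] h max [0.0284 0.0582] ymid hi 0.0025
0.01 83 y [-0.0108  0.0161] h max [0.0087 0.0124] ymid hi 0.0101
0.02 76 y [-0.0105  0.0162] h max [0.0081 0.012 ] ymid hi 0.0117
0.03 86 y [-0.0105  0.0162] h max [0.0085 0.0121] ymid hi 0.0113
0.04 79 y [-0.0106  0.0159] h max [0.0082 0.0139] ymid hi 0.0096
0.05 87 y [-0.01    0.0163] h max [0.0079 0.012 ] ymid hi -0.006
0.06 92 y [-0.0105  0.0163] h max [0.0083 0.0133] ymid hi 0.0132
0.07 90 y [-0.0103  0.0159] h max [0.0082 0.0123] ymid hi 0.0124
0.08 90 y [-0.0106  0.0161] h max [0.0084 0.0128] ymid hi 0.0034
0.09 98 y [-0.0104  0.0166
[... 607 characters left out ...]
178  0.0209] h max [0.0317 0.059 ] ymid hi 0.0017
0.01 82 y [-0.0096  0.0172] h max [0.0089 0.013 ] ymid hi 0.0142
0.02 84 y [-0.0103  0.0172] h max [0.0084 0.0132] ymid hi 0.0133
0.03 81 y [-0.0099  0.0169] h max [0.0088 0.0135] ymid hi 0.0132
0.04 78 y [-0.0101  0.0164] h max [0.009  0.0136] ymid hi -0.0071
0.05 79 y [-0.0093  0.0168] h max [0.009  0.0132] ymid hi 0.0039
0.06 77 y [-0.0096  0.0173] h max [0.0094 0.014 ] ymid hi 0.0132
0.07 78 y [-0.0098  0.0168] h max [0.0088 0.014 ] ymid hi 0.0036
0.08 77 y [-0.0094  0.0165] h max [0.0096 0.0142] ymid hi 0.0117
0.09 84 y [-0.0104  0.0173] h max [0.0091 0.0137] ymid hi -0.0073
0.1 58 y [-0.0092  0.0172] h max [0.0086 0.0123] ymid hi 0.0105
```

View pics/rect_top.png

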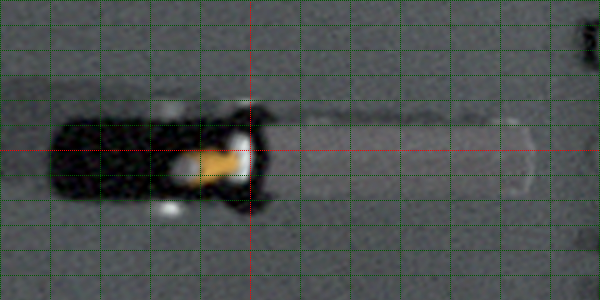

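View pics/rect_side.png

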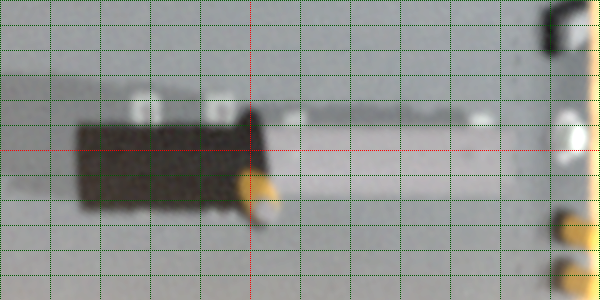

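```bash
python3 - <<'E'
from fr import *
for n in("top","side"):
    P,C=cloud(n); q=(P-C0)@W; h=-q[:,0]; y=q[:,1]-.0031; z=q[:,2]
    k=(abs(y)<.014)&(h>.004)&(h<.02)&(z>.02)&(z<.13); print(n,"chute end",np.sort(z[k])[-12:].round(4), "V bottom h",np.median(h[k&(abs(y)<.003)]).round(4),"rim h",np.median(h[k&(abs(y)>.0105)]).round(4))
    k=(h>.018)&(h<.042)&(abs(y)<.025)&(z<.03)&(z>-.02); print(" flange face z sorted",np.sort(z[k])[-15:].round(4))
    k=(h>.045)&(h<.08)&(abs(y)<.02)&(abs(z)<.04); print(" boss z",np.percentile(z[k],[2,50,98]).round(4),"y",np.percentile(y[k],[2,50,98]).round(4),"h",np.percentile(h[k],[50,100]).round(4))
E
```

```text
top chute end [0.1088 0.1089 0.1089 0.109  0.1091 0.1091 0.1092 0.1092 0.1092 0.1098
 0.11   0.1101] V bottom h 0.0054 rim h 0.0104
 flange face z sorted [0.0053 0.0054 0.0054 0.0055 0.0055 0.0055 0.0055 0.0056 0.0056 0.0056
 0.0057 0.0057 0.0058 0.0059 0.006 ]
 boss z [-0.0041  0.0022  0.0056] y [-0.0054 -0.0006  0.0049] h [0.0541 0.0593]
side chute end [0.1061 0.1064 0.1064 0.1065 0.1065 0.1067 0.1067 0.1072 0.1075 0.1075
 0.1075 0.1081] V bottom h 0.0059 rim h 0.0116
 flange face z sorted [0.0009 0.0012 0.0013 0.0013 0.0015 0.0017 0.0019 0.0019 0.0019 0.0019
 0.0019 0.002  0.002  0.0021 0.0028]
 boss z [-0.0083 -0.004   0.0021] y [-0.0053 -0.0018  0.0038] h [0.0558 0.0619]
```

```bash
cat >> fr.py <<'E'
O=C0+.018*N+.0031*Y-.042*Z
def well(p): return O+W@np.array(p,float)
def towell(p): return (np.asarray(p)-O)@W
def Rt(xa,za):
    xa=xa/np.linalg.norm(xa); za=za-xa*(xa@za); za/=np.linalg.norm(za); return R.from_matrix(np.c_[xa,np.cross(za,xa),za])
def move(Rg,pt):  # target TCP rot,pos -> row
    p,r=tool(); d=r.inv()*Rg; return np.r_[d.as_rotvec(),r.inv().apply(pt-p)].round(4)
a=np.radians(6.3); F=np.array([.5677,.1098]); fd=np.array([np.cos(a),np.sin(a),0]); fp=np.array([-np.sin(a),np.cos(a),0])
E
python3 - <<'E'
from fr import *
p,r=tool(); print(r.as_matrix().round(3)); print("O",O.round(4),"W",W.round(3).tolist(), env.nose_length)
s=env.get_state()
for sg in(1,-1):
    print(sg,move(Rt(np.array([0,0,-1.]),sg*fp),np.array([F[0],F[1],.15])))
E
```

```text
[[ 0.     0.957  0.29 ]
 [-0.     0.29  -0.957]
 [-1.    -0.     0.   ]]
O [ 0.5642 -0.1444  0.0784] W [[-0.201, 0.95, -0.24], [-0.611, -0.313, -0.728], [-0.766, 0.0, 0.643]] 0.011
1 [-2.9578e+00  0.0000e+00  2.0000e-04  9.2300e-02  5.7520e-01 -5.1580e-01]
-1 [ 1.838e-01  1.000e-04 -0.000e+00  9.230e-02  5.752e-01 -5.158e-01]
```

>>> step_arm(
  moves=[
    [[-1.5,0,0,0,0.29,-0.26,1],[-1.5,0,0,0,0.29,-0.26,1],[-1.5,0,0,0,0.29,-0.26,1],[-1.5,0,0,0,0.29,-0.26,1],[-1.5,0,0,0,0.29,-0.26,1],[-1.5,0,0,0,0.29,-0.26,1],[-1.5,0,0,0,0.29,-0.26,1],[-1.5,0,0,0,0.575,-0.516,1],[-1.5,0,0,0,0.575,-0.516,1],[-1.5,0,0,0,0.575,-0.516,1],[-1.5,0,0,0,0.575,-0.516,1],[-1.5,0,0,0,0.575,-0.516,1]],
  ],
)

```text
clock: 2.2
tcp_pos: [0.4788, -0.0356, 0.2427]
orientation: [0.703, -0.079, 0.702, 0.079]
wrist_force: [1.5, -0.2, -0.0]
finger_gap: 0.085
```

```bash
python3 - <<'E'
from fr import *
print(env.get_state()["joint_pos"].round(2))
print(move(Rt(np.array([0,0,-1.]),fp),np.array([F[0],F[1],.10])))
E
```

```text
[-0.24  0.13 -0.19  1.25 -0.    1.11]
[-1.4575e+00  2.0000e-04  1.3000e-03  1.4270e-01  1.2220e-01  1.1880e-01]
```

>>> step_arm(
  moves=[
    [[-1.457,0,0,0.143,0.122,0.119,1],[-1.457,0,0,0.143,0.122,0.119,1],[-1.457,0,0,0.143,0.122,0.119,1],[-1.457,0,0,0.143,0.122,0.119,1],[-1.457,0,0,0.143,0.122,0.119,1],[-1.457,0,0,0.143,0.122,0.119,1],[-1.457,0,0,0.143,0.122,0.119,1],[-1.457,0,0,0.143,0.122,0.119,1],[-1.457,0,0,0.143,0.122,0.119,1],[-1.457,0,0,0.143,0.122,0.119,1],[-1.457,0,0,0.143,0.122,0.119,1],[-1.457,0,0,0.143,0.122,0.119,1]],
  ],
)

```text
clock: 3.4
tcp_pos: [0.568, 0.1097, 0.0997]
orientation: [-0.473, 0.526, -0.472, -0.526]
wrist_force: [-0.4, 0.4, 0.1]
finger_gap: 0.0853
```

```bash
python3 - <<'E'
from fr import *
print(env.get_state()["joint_pos"].round(2))
print(move(Rt(np.array([0,0,-1.]),fp),np.array([F[0],F[1],.0105+.011]))) 
E
```

```text
[ 0.05  0.4  -0.19  0.98 -0.   -0.05]
[-0.0031 -0.0007  0.001   0.0782  0.0003  0.0002]
```

>>> step_arm(
  moves=[
    [[0,0,0,0.04,0,0,1],[0,0,0,0.0787,0,0,1],[0,0,0,0.0787,0,0,1],[0,0,0,0.0787,0,0,0],[0,0,0,0.0787,0,0,0],[0,0,0,0.0787,0,0,0],[0,0,0,0.0787,0,0,0],[0,0,0,0.0787,0,0,0],[0,0,0,0.0787,0,0,0],[0,0,0,0.0787,0,0,0]],
  ],
  force=35,
)

```text
clock: 4.4
tcp_pos: [0.5692, 0.1097, 0.0226]
orientation: [-0.473, 0.527, -0.472, -0.525]
wrist_force: [-0.6, -0.5, 5.1]
finger_gap: 0.0202
```

>>> step_arm(
  moves=[
    [[0,0,0,0,0,0,0.6],[0,0,0,0,0,0,0.6],[0,0,0,0,0,0,0.6],[0,0,0,0.003,0,0,0.6],[0,0,0,0.0055,0,0,0.6],[0,0,0,0.0055,0,0,0.6]],
  ],
)

```text
clock: 5.0
tcp_pos: [0.5686, 0.1097, 0.0163]
orientation: [-0.473, 0.527, -0.472, -0.525]
wrist_force: [0.4, -0.4, 0.0]
finger_gap: 0.0512
```

```bash
python3 - <<'E'
from fr import *
for n in("top","side"): snap(n,n+"1")
a=np.load("top.npz")["p"];b=np.load("side.npz")["p"]
i=np.hstack([cv2.resize(a[220:340,200:330],(390,360)),cv2.resize(b[270:390,260:390],(390,360))])
cv2.imwrite("pics/c3.png",np.clip(i[:,:,::-1]*1.4,0,255).astype(np.uint8))
print(tool()[0].round(4),env.get_state()["wrist_force"].round(1))
E
```

```text
[0.569  0.1097 0.0168] [-0.9  0.1 -0.1]
```

View pics/c3.png

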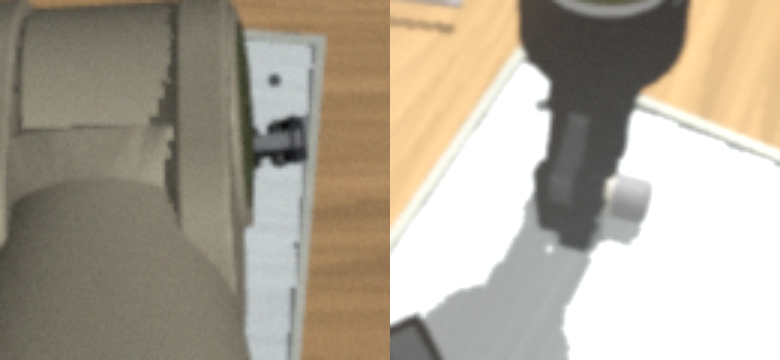

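The side crop (right half) shows the fuse still between the fingers, with its near cap showing at about (630,200). I'll close on it now.

>>> step_arm(
  moves=[
    [[0,0,0,0,0,0,0],[0,0,0,0,0,0,0],[0,0,0,0,0,0,0],[0,0,0,0,0,0,0],[0,0,0,0,0,0,0],[0,0,0,0,0,0,0]],
  ],
  force=35,
)

```text
clock: 5.7
tcp_pos: [0.569, 0.1097, 0.0169]
orientation: [-0.473, 0.527, -0.472, -0.525]
wrist_force: [-0.5, -0.3, 1.3]
finger_gap: 0.0205
```

>>> step_arm(
  moves=[
    [[0,0,0,-0.05,0,0,0],[0,0,0,-0.1,0,0,0],[0,0,0,-0.15,0,0,0],[0,0,0,-0.2,0,0,0],[0,0,0,-0.2,0,0,0],[0,0,0,-0.2,0,0,0]],
  ],
)

```text
clock: 6.3
tcp_pos: [0.5693, 0.1099, 0.2184]
orientation: [-0.474, 0.528, -0.471, -0.524]
wrist_force: [0.1, 0.1, -0.5]
finger_gap: 0.0207
```

```bash
python3 - <<'E'
from fr import *
s=env.get_state(); print(s["finger_gap"],s["wrist_force"].round(2))
print(move(Rt(X,-Y),well([-.10,0,.079])))
E
```

```text
0.020704790048402245 [ 0.07  0.14 -0.49]
[-1.0989  0.3947  0.6244  0.0127  0.0307 -0.2489]
```

>>> step_arm(
  moves=[
    [[-1.099,0.395,0.624,-0.02,0.031,-0.15,0],[-1.099,0.395,0.624,-0.02,0.031,-0.15,0],[-1.099,0.395,0.624,-0.02,0.031,-0.15,0],[-1.099,0.395,0.624,-0.02,0.031,-0.15,0],[-1.099,0.395,0.624,-0.02,0.031,-0.15,0],[-1.099,0.395,0.624,0.013,0.031,-0.249,0],[-1.099,0.395,0.624,0.013,0.031,-0.249,0],[-1.099,0.395,0.624,0.013,0.031,-0.249,0],[-1.099,0.395,0.624,0.013,0.031,-0.249,0],[-1.099,0.395,0.624,0.013,0.031,-0.249,0],[-1.099,0.395,0.624,0.013,0.031,-0.249,0],[-1.099,0.395,0.624,0.013,0.031,-0.249,0]],
  ],
)

```text
clock: 7.5
tcp_pos: [0.5652, -0.1411, 0.2052]
orientation: [-0.133, -0.618, 0.344, 0.694]
wrist_force: [-0.5, -0.4, 0.1]
finger_gap: 0.0205
```

```bash
python3 - <<'E'
from fr import *
s=env.get_state(); print(s["joint_pos"].round(2),s["wrist_force"].round(2),towell(tool()[0]).round(4))
print(move(Rt(X,-Y),well([-.10,0,.079])))
for n in("top","side"): snap(n,n+"2")
a=np.load("top.npz")["p"];b=np.load("side.npz")["p"]
i=np.hstack([cv2.resize(a[200:360,380:540],(390,390)),cv2.resize(b[80:240,320:480],(390,390))])
cv2.imwrite("pics/c4.png",np.clip(i[:,:,::-1]*1.4,0,255).astype(np.uint8))
for n in("side","top"):
  for q in env.silhouettes(n,"fuse_large"): print(n,np.round(q["uv"]),round(q["confidence"],2),q["mask"].sum())
E
```

```text
[-0.07  0.51  0.07  1.34 -0.67 -1.25] [-0.5  -0.41  0.13] [-0.0994 -0.0002  0.0788]
[-0.0017  0.0003  0.001  -0.0006  0.0002 -0.0002]
side [284. 240.] 0.79 392
side [385. 154.] 0.63 181
top [426. 270.] 0.74 452
top [361. 196.] 0.58 78
```

View pics/c4.png

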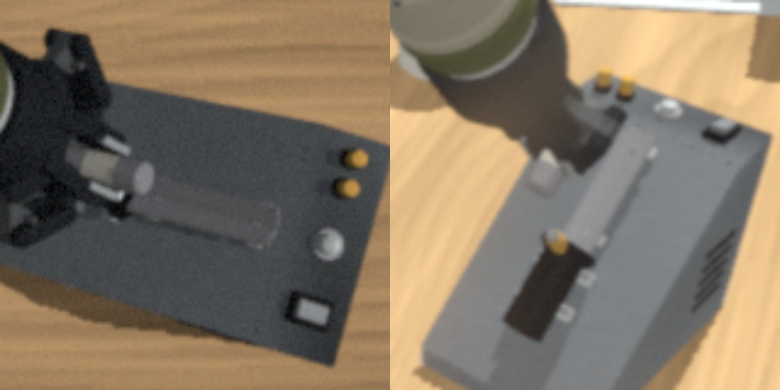

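```bash
python3 - <<'E'
from fr import *
for n in("top","side"):
    P,C=cloud(n); q=(P-O)@W; p=np.load(n+".npz")
    m=(abs(q[:,1])<.0125)&(q[:,0]>-.125)&(q[:,0]<-.05)&(q[:,2]>.03)&(q[:,2]<.13)
    bright=C.astype(int).sum(1)
    for lo in np.arange(.035,.125,.006):
        k=m&(q[:,2]>=lo)&(q[:,2]<lo+.006)
        if k.sum()>3: print(n,round(lo,3),k.sum(),"x",np.percentile(q[k,0],[5,50,95]).round(4),"y",np.percentile(q[k,1],[3,97]).round(4),bright[k].mean().round())
E
```

```text
top 0.053 13 x [-0.1055 -0.1043 -0.0978] y [-0.002   0.0099] 152.0
top 0.059 31 x [-0.1082 -0.106  -0.1014] y [-0.0036  0.0091] 160.0
top 0.065 43 x [-0.1229 -0.1058 -0.1005] y [-0.0073  0.0101] 173.0
top 0.071 51 x [-0.1194 -0.1054 -0.1005] y [-0.0078  0.0098] 204.0
top 0.077 52 x [-0.1224 -0.1048 -0.0997] y [-0.0084  0.0104] 201.0
top 0.083 48 x [-0.1197 -0.1055 -0.1015] y [-0.0091  0.0104] 202.0
top 0.089 86 x [-0.1204 -0.1049 -0.0965] y [-0.0121  0.0121] 182.0
top 0.095 51 x [-0.1074 -0.1053 -0.0989] y [-0.0113  0.0087] 167.0
top 0.101 56 x [-0.1079 -0.1043 -0.0991] y [-0.0109  0.0087] 173.0
top 0.107 85 x [-0.1061 -0.0985 -0.0899] y [-0.0103  0.0081] 261.0
side 0.047 47 x [-0.1078 -0.1021 -0.0927] y [-0.0095  0.0084] 254.0
side 0.053 49 x [-0.1095 -0.1062 -0.0971] y [-0.0102  0.0073] 288.0
side 0.059 54 x [-0.1091 -0.106  -0.0971] y [-0.0103  0.0074] 290.0
side 0.065 63 x [-0.1198 -0.1069 -0.0996] y [-0.0118  0.0114] 271.0
side 0.071 25 x [-0.1152 -0.1068 -0.1014] y [-0.001  0.012] 261.0
```

>>> step_arm(
  moves=[
    [[0,0,0,0.04,0,0,0],[0,0,0,0.07,0,0,0],[0,0,0,0.085,0,0,0],[0,0,0,0.09,0,0,0],[0,0,0,0.092,0,0,0],[0,0,0,0.092,0,0,0]],
  ],
)

```text
clock: 8.3
tcp_pos: [0.5475, -0.1973, 0.1361]
orientation: [-0.133, -0.619, 0.344, 0.693]
wrist_force: [0.2, -0.7, -0.7]
finger_gap: 0.0207
```

```bash
cat > st.py <<'E'
from fr import *
s=env.get_state(); print("t",s["clock"],"tcp well",towell(tool()[0]).round(4),"Fwell",(s["wrist_force"]@W).round(2),"gap",round(s["finger_gap"],4))
E
python3 st.py
```

```text
t 8.3 tcp well [-0.0085  0.0007  0.0796] Fwell [0.94 0.41 0.01] gap 0.0207
```

>>> step_arm(
  moves=[
    [[0,0,0,0.001,0,0,0],[0,0,0,0.002,0,0,0],[0,0,0,0.0025,0,0,0],[0,0,0,0.0025,0,0,0]],
  ],
)

```text
clock: 8.7
tcp_pos: [0.5472, -0.1987, 0.1343]
orientation: [-0.133, -0.619, 0.344, 0.693]
wrist_force: [-0.7, 0.3, -0.6]
finger_gap: 0.0208
```

```bash
python3 st.py
```

```text
t 8.7 tcp well [-0.0063  0.0008  0.0795] Fwell [ 0.36 -0.73 -0.47] gap 0.0208
```

No contact yet, and the fuse axis is about 3 mm above its seat. I'll go on in small steps.

>>> step_arm(
  moves=[
    [[0,0,0,0.0007,0,0,0],[0,0,0,0.0014,0,0,0],[0,0,0,0.002,0,0,0],[0,0,0,0.002,0,0,0]],
  ],
)

```text
clock: 9.1
tcp_pos: [0.547, -0.1996, 0.1332]
orientation: [-0.133, -0.619, 0.344, 0.693]
wrist_force: [-0.7, 4.9, 3.7]
finger_gap: 0.0205
```

```bash
python3 st.py
```

```text
t 9.1 tcp well [-0.0049  0.0009  0.0795] Fwell [-5.72 -2.23 -1.01] gap 0.0205
```

>>> step_arm(
  moves=[
    [[0,0,0,-0.0007,0,0.0006,0],[0,0,0,-0.0007,0,0.0006,0.5],[0,0,0,-0.0007,0,0.0006,0.5],[0,0,0,-0.0007,0,0.0006,0.5],[0,0,0,-0.0007,0,0.0006,0.5],[0,0,0,-0.03,0,0,0.5],[0,0,0,-0.06,0,0,0.5],[0,0,0,-0.1,0,0,0.5],[0,0,0,-0.12,0,0,0.5]],
  ],
)

```text
clock: 10.0
tcp_pos: [0.5719, -0.1251, 0.2277]
orientation: [-0.133, -0.62, 0.344, 0.692]
wrist_force: [-0.0, -0.1, -0.4]
finger_gap: 0.0425
```

```bash
python3 st.py; python3 - <<'E'
from fr import *
for n in("top","side"): snap(n,n+"3")
a=np.load("top.npz")["p"];b=np.load("side.npz")["p"]
i=np.hstack([cv2.resize(a[200:360,380:540],(390,390)),cv2.resize(b[80:240,320:480],(390,390))])
cv2.imwrite("pics/c5.png",np.clip(i[:,:,::-1]*1.4,0,255).astype(np.uint8))
for n in("top","side"):
    P,C=cloud(n); q=(P-O)@W
    m=(abs(q[:,1])<.0125)&(q[:,0]>-.03)&(q[:,0]<.02)&(q[:,2]>.05)&(q[:,2]<.15)
    for lo in np.arange(.05,.13,.004):
        k=m&(q[:,2]>=lo)&(q[:,2]<lo+.004)
        if k.sum()>3: print(n,round(lo,3),k.sum(),"x",np.percentile(q[k,0],[5,50]).round(4),"y",np.percentile(q[k,1],[3,97]).round(4))
E
```

```text
t 10.0 tcp well [-0.1278  0.0013  0.0801] Fwell [ 0.4   0.01 -0.19] gap 0.0425
top 0.05 33 x [-0.0098 -0.0067] y [-0.0118  0.012 ]
top 0.054 27 x [-0.0101 -0.0071] y [-0.0111  0.0118]
top 0.058 34 x [-0.0099 -0.0055] y [-0.011   0.0112]
top 0.062 34 x [-0.0096 -0.0065] y [-0.0113  0.0114]
top 0.066 30 x [-0.0097 -0.007 ] y [-0.0118  0.0088]
top 0.07 35 x [-0.0094 -0.0067] y [-0.0107  0.0118]
top 0.074 33 x [-0.0091 -0.0061] y [-0.0114  0.0123]
top 0.078 33 x [-0.0097 -0.0065] y [-0.0108  0.0113]
top 0.082 29 x [-0.0107 -0.007 ] y [-0.0117  0.0092]
top 0.086 36 x [-0.0104 -0.0063] y [-0.0117  0.012 ]
top 0.09 33 x [-0.0118 -0.007 ] y [-0.011   0.0121]
top 0.094 37 x [-0.0108 -0.0068] y [-0.0117  0.0109]
top 0.098 84 x [-0.0095 -0.0002] y [-0.0106  0.0111]
top 0.102 49 x [-0.0027  0.0084] y [-0.0115  0.0113]
top 0.106 39 x [0.0079 0.0114] y [-0.0106  0.0117]
top 0.11 32 x [0.0071 0.0106] y [-0.0111  0.012 ]
top 0.114 40 x [0.0069 0.0111] y [-0.0118  0.0109]
top 0.118 33 x [0.0063 0.0112] y [-0.0113  0.0121]
top 0.122 38 x [0.0063 0.0103] y [-0.0117  0.0122]
top 0.126 36 x [0.0056 0.010
[... 380 characters left out ...]
-0.0112  0.0067]
side 0.078 38 x [-0.011  -0.0074] y [-0.0116  0.0073]
side 0.082 33 x [-0.0104 -0.0064] y [-0.012  0.008]
side 0.086 37 x [-0.0119 -0.0076] y [-0.0119  0.0075]
side 0.09 33 x [-0.0115 -0.0062] y [-0.0118  0.0084]
side 0.094 36 x [-0.0114 -0.0062] y [-0.0117  0.0076]
side 0.098 19 x [-0.0091  0.0064] y [-0.0121  0.0013]
side 0.102 20 x [0.0065 0.0099] y [-0.012   0.0105]
side 0.106 31 x [0.0061 0.0104] y [-0.0122  0.0107]
side 0.11 33 x [0.0055 0.01  ] y [-0.0118  0.0118]
side 0.114 32 x [0.0051 0.0098] y [-0.0121  0.0108]
side 0.118 33 x [0.0058 0.0102] y [-0.0112  0.0111]
side 0.122 30 x [0.0062 0.0094] y [-0.0115  0.011 ]
side 0.126 31 x [0.0056 0.0111] y [-0.0122  0.0107]
```

View pics/c5.png

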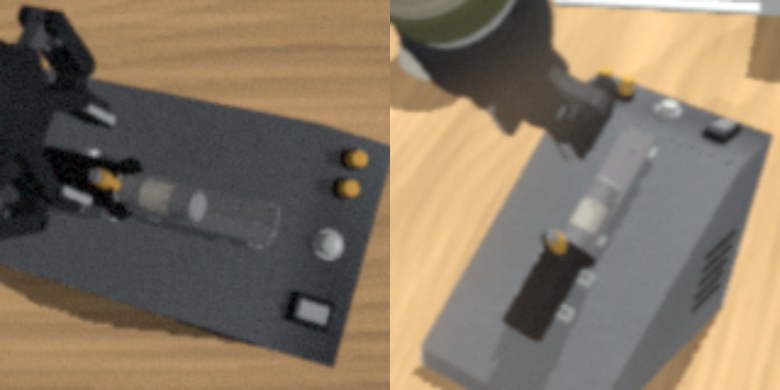

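The fuse lies in the chute with its upper end at z of about 101 mm, so the catch is holding it. Next I'll close the fingers and set up to push with the tool tilted 10°.

```bash
cat >> fr.py <<'E'
al=np.radians(10); RP=Rt(X*np.cos(al)-Z*np.sin(al),-Y)
E
python3 - <<'E'
from fr import *
print(move(RP,well([-.08,0,.14])))
E
```

```text
[-0.0026 -0.008  -0.1719  0.0476  0.0604  0.0022]
```

>>> step_arm(
  moves=[
    [[-0.003,-0.008,-0.172,0,0.03,0.002,0],[-0.003,-0.008,-0.172,0.02,0.06,0.002,0],[-0.003,-0.008,-0.172,0.048,0.06,0.002,0],[-0.003,-0.008,-0.172,0.048,0.06,0.002,0],[-0.003,-0.008,-0.172,0.048,0.06,0.002,0],[-0.003,-0.008,-0.172,0.048,0.06,0.002,0],[-0.003,-0.008,-0.172,0.048,0.06,0.002,0]],
  ],
)

```text
clock: 10.8
tcp_pos: [0.5475, -0.1968, 0.2292]
orientation: [-0.073, -0.646, 0.288, 0.703]
wrist_force: [-0.8, -0.6, -0.4]
finger_gap: 0.0002
```

```bash
python3 st.py; python3 - <<'E'
from fr import *
print(move(RP,well([-.0105,0,.14])),env.get_state()["joint_pos"].round(2))
E
```

```text
t 10.8 tcp well [-0.0802  0.0005  0.139 ] Fwell [ 0.85 -0.58  0.38] gap 0.0002
[ 0.0015 -0.0006  0.      0.0685  0.013   0.0005] [-0.23  0.38  0.02  1.25 -0.52 -1.48]
```

>>> step_arm(
  moves=[
    [[0.001,0,0,0.035,0.007,0,0],[0.001,0,0,0.06,0.012,0,0],[0.001,0,0,0.0685,0.013,0.0005,0],[0.001,0,0,0.0685,0.013,0.0005,0],[0.001,0,0,0.0685,0.013,0.0005,0]],
  ],
)

```text
clock: 11.3
tcp_pos: [0.5335, -0.2394, 0.1772]
orientation: [-0.073, -0.646, 0.289, 0.703]
wrist_force: [-0.1, 0.1, -0.2]
finger_gap: 0.0001
```

```bash
python3 st.py; python3 - <<'E'
from fr import *
print(move(RP,well([-.0105,0,.118]))); p,r=tool(); print("Z in tool",r.inv().apply(Z).round(4))
E
```

```text
t 11.3 tcp well [-0.0116  0.0005  0.14  ] Fwell [ 0.06 -0.13 -0.17] gap 0.0001
[ 0.0006 -0.0017  0.0001  0.0049 -0.0214  0.0005]
Z in tool [-1.738e-01  9.848e-01  3.000e-04]
```

>>> step_arm(
  moves=[
    [[0,0,0,0.002,-0.01,0,0],[0,0,0,0.004,-0.017,0,0],[0,0,0,0.0049,-0.0214,0.0005,0],[0,0,0,0.0049,-0.0214,0.0005,0]],
  ],
)

```text
clock: 11.7
tcp_pos: [0.5381, -0.2229, 0.1616]
orientation: [-0.073, -0.646, 0.288, 0.703]
wrist_force: [-0.3, -0.3, -0.5]
finger_gap: 0.0004
```

```bash
python3 st.py
```

```text
t 11.7 tcp well [-0.0106 -0.0002  0.1169] Fwell [ 0.57 -0.17 -0.03] gap 0.0004
```

>>> step_arm(
  moves=[
    [[0,0,0,0.0002,-0.001,0,0],[0,0,0,0.0003,-0.002,0,0],[0,0,0,0.0005,-0.003,0,0],[0,0,0,0.0007,-0.004,0,0],[0,0,0,0.0007,-0.004,0,0]],
  ],
)

```text
clock: 12.2
tcp_pos: [0.539, -0.22, 0.159]
orientation: [-0.073, -0.646, 0.288, 0.703]
wrist_force: [-0.3, 0.6, -0.3]
finger_gap: 0.0001
```

```bash
python3 st.py
```

```text
t 12.2 tcp well [-0.0105 -0.0003  0.1128] Fwell [-0.05 -0.49 -0.59] gap 0.0001
```

>>> step_arm(
  moves=[
    [[0,0,0,0.0002,-0.001,0,0],[0,0,0,0.0003,-0.002,0,0],[0,0,0,0.0005,-0.003,0,0],[0,0,0,0.0005,-0.003,0,0]],
  ],
)

```text
clock: 12.6
tcp_pos: [0.5399, -0.2184, 0.1578]
orientation: [-0.074, -0.646, 0.289, 0.703]
wrist_force: [-1.5, -4.0, 4.1]
finger_gap: -0.0001
```

```bash
python3 st.py
```

```text
t 12.6 tcp well [-1.080e-02  1.000e-04  1.107e-01] Fwell [-0.4  -0.15  5.93] gap -0.0001
```

>>> step_arm(
  moves=[
    [[0,0,0,0.0002,-0.001,0,0],[0,0,0,0.0003,-0.002,0,0],[0,0,0,0.0003,-0.002,0,0]],
  ],
)

```text
clock: 12.9
tcp_pos: [0.5406, -0.217, 0.1568]
orientation: [-0.074, -0.646, 0.289, 0.703]
wrist_force: [-0.9, -2.5, 3.4]
finger_gap: 0.0003
```

```bash
python3 st.py
```

```text
t 12.9 tcp well [-0.011   0.0002  0.1089] Fwell [-0.88 -0.1   4.27] gap 0.0003
```

>>> step_arm(
  moves=[
    [[0,0,0,0.0003,-0.001,0,0],[0,0,0,0.0005,-0.002,0,0],[0,0,0,0.0007,-0.003,0,0],[0,0,0,0.0009,-0.004,0,0],[0,0,0,0.001,-0.005,0,0],[0,0,0,0.0012,-0.006,0,0]],
  ],
)

```text
clock: 13.5
tcp_pos: [0.5421, -0.2125, 0.1527]
orientation: [-0.074, -0.646, 0.289, 0.703]
wrist_force: [-0.8, -1.7, 5.0]
finger_gap: 0.0
```

```bash
python3 st.py
```

```text
t 13.5 tcp well [-0.0109  0.0002  0.1026] Fwell [-2.6  -0.19  4.64] gap 0.0
```

>>> step_arm(
  moves=[
    [[0,0,0,0.0002,-0.0015,0,0],[0,0,0,0.0005,-0.003,0,0],[0,0,0,0.0007,-0.0045,0,0],[0,0,0,0.001,-0.006,0,0],[0,0,0,0.0012,-0.0075,0,0],[0,0,0,0.0015,-0.009,0,0]],
  ],
)

```text
clock: 14.1
tcp_pos: [0.5443, -0.2056, 0.1467]
orientation: [-0.074, -0.646, 0.289, 0.703]
wrist_force: [-1.2, -1.8, 5.1]
finger_gap: -0.0001
```

```bash
python3 st.py
```

```text
t 14.1 tcp well [-0.011   0.0002  0.0933] Fwell [-2.54 -0.61  4.88] gap -0.0001
```

>>> step_arm(
  moves=[
    [[0,0,0,0.0002,-0.0015,0,0],[0,0,0,0.0005,-0.003,0,0],[0,0,0,0.0007,-0.0045,0,0],[0,0,0,0.001,-0.006,0,0]],
  ],
)

```text
clock: 14.5
tcp_pos: [0.5456, -0.2011, 0.1426]
orientation: [-0.074, -0.646, 0.289, 0.703]
wrist_force: [-0.8, -1.6, 3.7]
finger_gap: 0.0002
```

```bash
python3 st.py
```

```text
t 14.5 tcp well [-0.0109  0.0001  0.0869] Fwell [-1.74 -0.29  3.72] gap 0.0002
```

>>> step_arm(
  moves=[
    [[0,0,0,0.0002,-0.001,0,0],[0,0,0,0.0004,-0.002,0,0],[0,0,0,0.0005,-0.003,0,0]],
  ],
)

```text
clock: 14.8
tcp_pos: [0.5463, -0.1988, 0.1405]
orientation: [-0.074, -0.646, 0.289, 0.703]
wrist_force: [-1.1, -2.9, 3.3]
finger_gap: -0.0002
```

```bash
python3 st.py
```

```text
t 14.8 tcp well [-0.0108 -0.      0.0838] Fwell [-0.57 -0.14  4.51] gap -0.0002
```

>>> step_arm(
  moves=[
    [[0,0,0,0.0002,-0.001,0,0],[0,0,0,0.0004,-0.002,0,0],[0,0,0,0.0005,-0.003,0,0]],
  ],
)

```text
clock: 15.1
tcp_pos: [0.547, -0.1965, 0.1385]
orientation: [-0.074, -0.646, 0.289, 0.703]
wrist_force: [-1.3, -2.9, 3.0]
finger_gap: -0.0001
```

>>> step_arm(
  moves=[
    [[0,0,0,0.0002,-0.001,0,0],[0,0,0,0.0004,-0.002,0,0],[0,0,0,0.0005,-0.003,0,0]],
  ],
)

```text
clock: 15.4
tcp_pos: [0.5477, -0.1942, 0.1364]
orientation: [-0.074, -0.646, 0.289, 0.703]
wrist_force: [-0.7, -2.6, 2.1]
finger_gap: -0.0
```

```bash
python3 st.py
```

```text
t 15.4 tcp well [-0.0107 -0.0002  0.0775] Fwell [0.11 0.11 3.43] gap -0.0
```

Now in the range where the contact may be met, so 2 mm at a time.

>>> step_arm(
  moves=[
    [[0,0,0,0.0001,-0.0007,0,0],[0,0,0,0.0002,-0.0014,0,0],[0,0,0,0.0004,-0.002,0,0]],
  ],
)

```text
clock: 15.7
tcp_pos: [0.5481, -0.1927, 0.1349]
orientation: [-0.074, -0.646, 0.289, 0.703]
wrist_force: [-0.5, -1.4, 3.7]
finger_gap: 0.0002
```

>>> step_arm(
  moves=[
    [[0,0,0,0.0001,-0.0007,0,0],[0,0,0,0.0002,-0.0014,0,0],[0,0,0,0.0004,-0.002,0,0]],
  ],
)

```text
clock: 16.0
tcp_pos: [0.5486, -0.1912, 0.1336]
orientation: [-0.074, -0.646, 0.289, 0.703]
wrist_force: [-0.6, -2.5, 4.2]
finger_gap: 0.0004
```

```bash
python3 st.py
```

```text
t 16.0 tcp well [-0.0106 -0.0002  0.0732] Fwell [-1.57  0.26  4.64] gap 0.0004
```

>>> step_arm(
  moves=[
    [[0,0,0,0.0001,-0.0007,0,0],[0,0,0,0.0002,-0.0014,0,0],[0,0,0,0.0004,-0.002,0,0]],
  ],
)

```text
clock: 16.3
tcp_pos: [0.5488, -0.191, 0.1333]
orientation: [-0.075, -0.645, 0.29, 0.703]
wrist_force: [-3.7, -6.2, 8.9]
finger_gap: 0.0001
```

>>> step_arm(
  moves=[
    [[0,0,0,0.0001,-0.0007,0,0],[0,0,0,0.0002,-0.0014,0,0],[0,0,0,0.0004,-0.002,0,0]],
  ],
)

```text
clock: 16.6
tcp_pos: [0.5488, -0.1909, 0.1333]
orientation: [-0.076, -0.645, 0.292, 0.702]
wrist_force: [-4.9, -6.9, 9.0]
finger_gap: -0.0003
```

```bash
python3 st.py
```

```text
t 16.6 tcp well [-0.0106 -0.0001  0.0729] Fwell [-1.69 -2.52 12.02] gap -0.0003
```

>>> step_arm(
  moves=[
    [[0,0,0,0.0001,-0.001,0,0],[0,0,0,0.0003,-0.002,0,0],[0,0,0,0.0003,-0.002,0,0]],
  ],
)

```text
clock: 16.9
tcp_pos: [0.5488, -0.1909, 0.1334]
orientation: [-0.077, -0.644, 0.293, 0.702]
wrist_force: [-4.3, -5.5, 8.4]
finger_gap: -0.0003
```

```bash
python3 st.py
```

```text
t 16.9 tcp well [-0.0107 -0.0001  0.0729] Fwell [-2.15 -2.33 10.43] gap -0.0003
```

>>> step_arm(
  moves=[
    [[0,0,0,0.0002,-0.001,0,0],[0,0,0,0.0003,-0.002,0,0],[0,0,0,0.0005,-0.003,0,0],[0,0,0,0.0006,-0.0035,0,0],[0,0,0,0.0006,-0.0035,0,0]],
  ],
)

```text
clock: 17.4
tcp_pos: [0.5489, -0.1907, 0.1334]
orientation: [-0.079, -0.644, 0.296, 0.701]
wrist_force: [-6.2, -8.9, 11.9]
finger_gap: -0.0
```

```bash
python3 st.py
```

```text
t 17.4 tcp well [-0.0108 -0.      0.0727] Fwell [-2.38 -3.08 15.62] gap -0.0
```

Pushing with 15.6 N moves it no further, so the fuse is on the rigid contact. I'll back off up the chute, lift away and check.

>>> step_arm(
  moves=[
    [[0,0,0,-0.0007,0.005,0,0],[0,0,0,-0.0025,0.015,0,0],[0,0,0,-0.005,0.025,0,0],[0,0,0,-0.04,0.03,0,0],[0,0,0,-0.08,0.03,0,0],[0,0,0,-0.12,0.03,0,0],[0,0,0,-0.14,0.03,0,0],[0,0,0,-0.14,0.03,0,0]],
  ],
)

```text
clock: 18.2
tcp_pos: [0.565, -0.1454, 0.2719]
orientation: [-0.078, -0.646, 0.295, 0.7]
wrist_force: [0.2, -0.0, 0.1]
finger_gap: 0.0002
```

```bash
python3 st.py; python3 - <<'E'
from fr import *
for n in("top","side"): snap(n,n+"4")
a=np.load("top.npz")["p"];b=np.load("side.npz")["p"]
i=np.hstack([cv2.resize(a[200:360,380:540],(390,390)),cv2.resize(b[80:240,320:480],(390,390))])
cv2.imwrite("pics/c6.png",np.clip(i[:,:,::-1]*1.4,0,255).astype(np.uint8))
for n in("top","side"):
    P,C=cloud(n); q=(P-O)@W
    m=(abs(q[:,1])<.0125)&(q[:,0]>-.03)&(q[:,0]<.02)&(q[:,2]>.045)&(q[:,2]<.15)
    for lo in np.arange(.046,.08,.003):
        k=m&(q[:,2]>=lo)&(q[:,2]<lo+.003)
        if k.sum()>3: print(n,round(lo,3),k.sum(),"x",np.percentile(q[k,0],[5,50]).round(4),"y",np.percentile(q[k,1],[3,97]).round(4))
E
```

```text
t 18.2 tcp well [-0.1478  0.001   0.1249] Fwell [-0.07  0.23  0.01] gap 0.0002
top 0.046 8 x [-0.0094 -0.0065] y [-0.0116 -0.0015]
top 0.049 17 x [-0.0087 -0.0035] y [-0.0114 -0.0012]
top 0.052 13 x [-0.0102 -0.0065] y [-0.0122 -0.0002]
top 0.055 12 x [-0.0092 -0.0055] y [-0.0112 -0.0009]
top 0.058 21 x [-0.0104 -0.0038] y [-0.0118  0.0116]
top 0.061 78 x [-0.0082  0.0025] y [-0.0095  0.0095]
top 0.064 25 x [0.004  0.0114] y [-0.0075  0.0116]
top 0.067 25 x [0.0067 0.0108] y [-0.0115  0.0115]
top 0.07 25 x [0.0077 0.0112] y [-0.0111  0.0104]
top 0.073 25 x [0.0068 0.0107] y [-0.0094  0.012 ]
top 0.076 24 x [0.0055 0.0098] y [-0.0119  0.0114]
top 0.079 27 x [0.0068 0.0108] y [-0.012   0.0115]
side 0.046 13 x [-0.0122 -0.0081] y [-0.0107  0.002 ]
side 0.049 23 x [-0.0105 -0.0075] y [-0.0115  0.0077]
side 0.052 24 x [-0.0108 -0.0063] y [-0.0108  0.0079]
side 0.055 28 x [-0.0107 -0.0075] y [-0.0118  0.0077]
side 0.058 22 x [-0.0108 -0.0059] y [-0.0122  0.0068]
side 0.061 8 x [0.0054 0.0077] y [-0.0123 -0.0053]
side 0.064 22 x [0.0056 0.0093] y [-0.0124  0.0117]
side 0.067 23 x [0.0067 0.0109] y [-0.0118  0.0122]
side 0.07 23 x [0.0064 0.01  ] y [-0.0113  0.0103]
side 0.073 23 x [0.0058 0.0095] y [-0.012   0.0109]
side 0.076 27 x [0.0055 0.01  ] y [-0.012   0.0118]
side 0.079 24 x [0.0062 0.01  ] y [-0.0117  0.011 ]
```

View pics/c6.png

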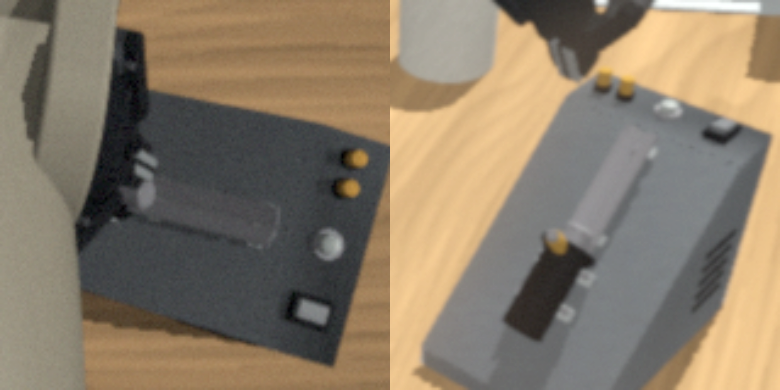

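```bash
python3 -c "
from h import *
print(env.hand_in())"
```

```text
the job is handed in; nothing more can be done
None
```

I placed the large fuse in the chute, let go so the catch held it, then pushed it down until it stopped on the bottom contact, and handed the job in at about 18 s of the 51 s. The hand-in gave no verdict.

- **Pick and release:** I took the white and metal fuse, not the purple look-alike. My first grip looked too shallow (20.2 mm gap and a 5 N upward reaction), so I gripped it again lower. I set it in the chute about 2 mm above its seat. After release, the depth images put its upper end at about z = 101 mm, where the catch should hold it.
- **Push:** About 6 N at first contact, 3.5 to 5 N on the way down, then a hard stop. There it moved no more than 0.2 mm under 10 to 16 N, well below the 45 N limit.
- **Last check:** The depth images show the upper end at about z = 63 mm, roughly 16 mm out of the mouth. That puts the fuse's centre at about 34 to 35 mm, inside the required 18 to 40 mm. The arm was clear and the wrist force was near zero.
- **Not checked:** I could not measure the force the fuse leaves on the contact once released, and I took no final measurement of the small fuse, switch or screwdriver. The arm's moves were planned to stay clear of all three.

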